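Stand the fallen reagent bottles up in their lane

ROBOT

A 6-joint arm with a two-finger parallel gripper is mounted at the origin on the work surface. World frame = base frame: x ahead of the robot, y to its left, z up, the work surface at z = 0. Lengths are in mm, angles in rad, forces in N, time in s.
With the tool pointing down it reaches from about 350 to 875 mm from the base axis. Payload 4.2 kg.
Tool frame: the origin (TCP) lies at the very end of the fingers, on their centre line; the grasp point (between the pads) lies 19 mm behind it (arm.grip_point_offset is the distance from the TCP to the grasp point, in mm); z points along the fingers, y is the direction in which the jaws open and shut (so a half turn about z gives the same grasp; the last joint's range is limited). The gripper opens to 85 mm and grips with 20 to 120 N. Pads are 22 mm wide; open, the fingers measure 114 mm over their backs; the gripper's body (76 mm by 85 mm) begins 54 mm behind the grasp point. The pads swing forward as they close: fully open they stand 13 mm farther back than shut.
Start: joints at [1.505, 0.385, 0.008, 0, -1.194, -0.259], TCP at [199.417, 592.311, 231.312] pointing down, gripper open.
Joint ranges: [-3.14, 3.14], [-1.21, 2.06], [-1.07, 1.41], [-3.16, 2.05], [-2.99, -0.16], [-3.1, 3.1]. Speed limits (rad/s): [2.79, 2.79, 3.14, 3.14, 3.14, 3.14].

INTERFACE

Orientations are given as a unit quaternion [x, y, z, w].
In Python, from bench import arm gives the robot as it stands.
- The arm moves only by the tool drive_tool, never from a script. Its argument "steps" is a list of rows, each a list of 5 numbers: the shift along the tool's x, y, z in m, then the turn about the tool's z in degrees, then the finger opening in m, from 0 to 0.0854. A call has 1 to 20 rows; each row shifts and turns the commanded pose from where the row before left it, along the tool's axes as they then stand; what a row does not reach is not made up. A row lasts 1/10 s, in which the tool goes at most 50 mm and 8.59 degrees, less where a joint would pass 70% of its speed; a pose out of reach is approached as far as the arm can. A call is refused whole if a number of a shift passes 0.05 or a number of a turn 8.59, either way. A call with a gripper value outside its range is refused whole. The fingers move at their own pace and stop on an object; the grip force is fixed at half the most. Time passes only in rows, so rows that do not move let the fingers close. It gives the time, the measured TCP pose, the force and the opening at its end, in the units of the state.
- arm.read_state(): the state, without advancing time (a new reading comes with each control period).
- arm.get_image(name): name is "scene" or "side" or "wrist"; returns (picture, depth): 420x560x3 uint8, blue, green, red; 420x560 float32, mm along the optical axis (not along the pixel's ray), 0 where there is no reading.
- arm.camera_params(name): a dict with "K" (3x3 intrinsics, pixels), "world_to_cam" (4x4, takes a point from world to camera coordinates); the wrist camera has in their place "mount" (4x4, takes a point from camera to tool coordinates, whose origin is the TCP and whose axes are the flange's). Camera axes: x right, y up, looking along -z (the intrinsics and any distortion apply to the point x, -y, -z); pixel columns grow to the right and rows downward; lengths in mm; the calibration is good to about 2 mm. A picture is of the moment at which its call begins: read the wrist's pose just before it. camera_params takes no time and is no camera call.
- arm.job_done(): hands the job in, once; it reports no verdict.
The state is a dict: "clock": time; "joints": joint angles; "joint_vel": joint speeds; "joint_efforts": joint torques, N m; "position": TCP position; "ee_rot": TCP orientation; "contact_force": force on the tool from outside, world axes, zero at the start; "wrist_torque": the same for the moment, N m; "gripper_width": finger opening in mm.
Only numpy, scipy, OpenCV 4.12 (cv2) and the standard library are available. Lean on these libraries where they do the work, as an engineer would, in place of code of your own. Each camera call takes 0.05 s, during which the arm holds its last target.

TASK

Three square reagent bottles have fallen forward over the rail of the white bottle lane: tip each one back up so that all five bottles stand upright in the lane. Raise them by pushing or hooking under the neck or cap with the fingers, never by gripping, because the glass must not be squeezed, and do not shift the two bottles that still stand, nor the dish, beaker and mortar around the lane.

Things in the scene. Friction and masses are not known exactly. Their poses are not given: they have to be found in the camera images.
- tall_fallen: amber glass bottle, black cap, 168 mm tall, about 0.36 kg; square body 60 x 60 mm (sides along its x and y) up to 98 mm, 26 mm neck from 116 mm, round cap 36 mm across from 138 mm to the top. Origin at the centre of its underside; z axis from base to cap. Fallen: foot in the lane, body over the rim on the robot's side, cap end sloping up about 17 degrees over the bench
- middle_fallen: amber glass bottle, black cap, 159 mm tall, about 0.36 kg; square body 60 x 60 mm (sides along its x and y) up to 89 mm, 26 mm neck from 107 mm, round cap 36 mm across from 129 mm to the top. Origin at the centre of its underside; z axis from base to cap. Fallen: foot in the lane, body over the rim on the robot's side, cap end sloping up about 17 degrees over the bench
- short_fallen: amber glass bottle, black cap, 150 mm tall, about 0.36 kg; square body 60 x 60 mm (sides along its x and y) up to 80 mm, 26 mm neck from 98 mm, round cap 36 mm across from 120 mm to the top. Origin at the centre of its underside; z axis from base to cap. Fallen: foot in the lane, body over the rim on the robot's side, cap end sloping up about 17 degrees over the bench
- tall_standing: amber glass bottle, black cap, 168 mm tall, about 0.36 kg; square body 60 x 60 mm (sides along its x and y) up to 98 mm, 26 mm neck from 116 mm, round cap 36 mm across from 138 mm to the top. Origin at the centre of its underside; z axis from base to cap. Stands upright in the lane
- short_standing: amber glass bottle, black cap, 150 mm tall, about 0.36 kg; square body 60 x 60 mm (sides along its x and y) up to 80 mm, 26 mm neck from 98 mm, round cap 36 mm across from 120 mm to the top. Origin at the centre of its underside; z axis from base to cap. Stands upright in the lane
- lane: fixed white shallow tray, the bottle lane, 532 mm long (its y) and 172 mm wide (its x), open on top; inside 520 x 160 mm, floor 4 mm above the bench, rims 6 mm thick rising 26 mm above the bench. Origin at the centre of its underside; -x side is the robot's side. The five bottles sit about 100 mm apart along it
- petri_dish: clear closed dish, 90 mm across, 15 mm high, lying behind the lane; origin at the centre of its underside
- beaker: glass beaker, 72 mm across, 95 mm high, behind the lane; origin at the centre of its underside
- mortar: white ceramic bowl, 110 mm across, 60 mm high, beside the lane's right end on the robot's side; origin at the centre of its underside
Not all that is in view belongs to the job. Leave any blue or purple look-alike of the short_fallen alone. Leave any green look-alike of the middle_fallen alone.

How it is judged:
By the outcome, as a careful person would: the job done as asked, in the order asked, and still so for the second after the job is handed in, with the robot touching nothing.
It also fails if it takes over 64 s, if anything falls off the work surface, if the arm or the gripper's body presses on something with over 40 N, if the wrist force passes 120 N, or if a joint passes its speed limit or range.

## Working session

There is one attempt and no reset: what is moved stays moved. The work goes in short steps, Python scripts to look and compute and a tool call to move; the robot and the scene stay as the last step left them, time stands still between calls to the robot, and variables do not carry over. Pictures are saved under pics/ and viewed, and the job is handed in when it is done.

Besides the shell and the picture viewer there is one more tool, called after "Request:" by a JSON object that holds its "op" and its "data", one argument or row to a line. drive_tool: Moves the arm, as the interface text tells. Its arguments: {"type":"object","properties":{"steps":{"type":"array"}},"required":["steps"]}

```bash
ls; mkdir -p pics
python3 - <<'E'
from bench import arm
import cv2,numpy as np
print(arm.read_state())
for n in ["scene","side"]:
    im,d=arm.get_image(n); cv2.imwrite(f"pics/{n}0.png",im); np.savez(f"{n}0.npz",im=im,d=d)
    print(n,arm.camera_params(n))
print(arm.camera_params("wrist"))
E
```

```text
pics
{'clock': 0.0, 'joints': array([ 1.50461120e+00,  3.85538028e-01,  6.63674062e-03, -4.97913226e-04,
       -1.19396652e+00, -2.58596712e-01]), 'joint_vel': array([-0.00259417, -0.00184105, -0.00022702,  0.00076932,  0.00119682,
        0.00184151]), 'joint_efforts': array([-6.63459341e-04, -3.92292416e+01,  1.88407212e+01,  4.18644235e+00,
       -4.66984420e-03,  9.39026563e-07]), 'position': array([199.23747993, 591.79006963, 230.23717969]), 'ee_rot': array([ 9.86828135e-01, -1.61768678e-01, -1.30833090e-04,  1.05317889e-03]), 'contact_force': array([0.11432997, 0.86112673, 0.42926712]), 'wrist_torque': array([-0.02602305,  0.01176665,  0.01256892]), 'gripper_width': 85.36360719542974}
scene {'K': array([[410.2731029 ,   0.        , 279.0404822 ],
       [  0.        , 410.2731029 , 205.09929582],
       [  0.        ,   0.        ,   1.        ]]), 'world_to_cam': array([[-1.89700133e-01,  9.81840787e-01, -1.59034545e-03,
         1.04619112e+02],
       [-7.45694901e-01, -1.43020636e-01,  6.50756646e-01,
         3.47137629e+02],
       [ 6.38711965e-01,  1.24634535e-01,  7.
[... 462 characters left out ...]
1.04026730e+02],
       [-1.74714007e-01,  7.91066134e-01,  5.86250277e-01,
        -8.55501246e+02],
       [ 0.00000000e+00,  0.00000000e+00,  0.00000000e+00,
         1.00000000e+00]])}
{'K': array([[375.87450575,   0.        , 279.23986804],
       [  0.        , 375.87450575, 208.57043245],
       [  0.        ,   0.        ,   1.        ]]), 'mount': array([[ 9.56454681e-04,  9.57566799e-01,  2.88209837e-01,
         7.37547989e+01],
       [ 9.99999240e-01, -1.14022817e-03,  4.69764261e-04,
         1.28177880e+00],
       [ 7.78455634e-04,  2.88209169e-01, -9.57567162e-01,
        -1.42855016e+02],
       [ 0.00000000e+00,  0.00000000e+00,  0.00000000e+00,
         1.00000000e+00]])}
```

View pics/scene0.png

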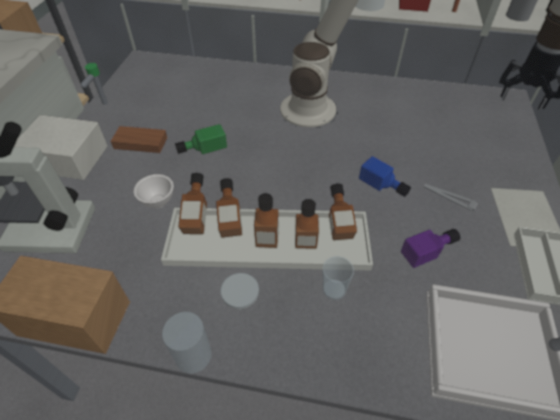

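View pics/side0.png

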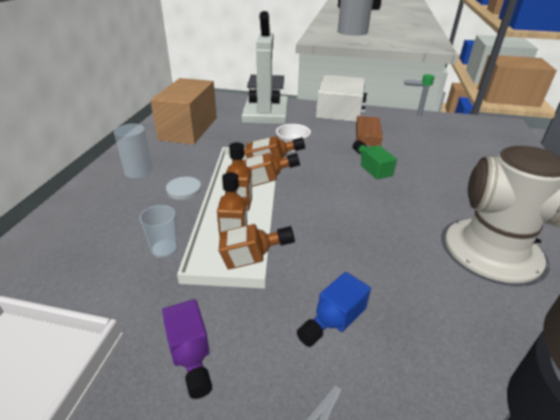

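```bash
cat > h.py <<'E'
import cv2,numpy as np
from bench import arm
def cloud(d,p):
    K=p["K"];v,u=np.mgrid[0:d.shape[0],0:d.shape[1]]
    X=(u-K[0,2])/K[0,0]*d;Y=-(v-K[1,2])/K[1,1]*d
    P=np.stack([X,Y,-d,np.ones_like(d)],-1)
    return (P@np.linalg.inv(p["world_to_cam"]).T)[...,:3]
E
python3 - <<'E'
from h import *
for n in ["scene","side"]:
    z=np.load(n+"0.npz");im=z["im"];d=z["d"];P=cloud(d,arm.camera_params(n))
    b,g,r=[im[...,i].astype(int) for i in range(3)]
    am=(r>b+50)&(r>g+30)&(d>0)&(P[...,0]>350)&(P[...,0]<800)&(abs(P[...,1])<330)&(P[...,2]<190)
    bl=(r<60)&(g<60)&(b<60)&(d>0)&(P[...,0]>350)&(P[...,0]<700)&(abs(P[...,1])<330)&(P[...,2]>40)&(P[...,2]<190)
    wh=(r>170)&(g>170)&(b>170)&(d>0)&(P[...,0]>350)&(P[...,0]<850)&(abs(P[...,1])<400)&(P[...,2]<40)
    for nm,m in [("amber",am),("black",bl),("white",wh)]:
        k,l,s,c=cv2.connectedComponentsWithStats(m.astype(np.uint8))
        for i in range(1,k):
            if s[i,4]<25: continue
            q=P[l==i]; print(n,nm,s[i],c[i].round(),"min",np.percentile(q,2,0).round(),"med",np.median(q,0).round(),"max",np.percentile(q,98,0).round())
    cv2.imwrite(f"pics/{n}_crop.png",cv2.resize(im[160:290,150:390] if n=="scene" else im[110:310,150:330],None,fx=3,fy=3,interpolation=cv2.INTER_CUBIC))
E
```

```text
scene amber [193 184   7   7  38] [196. 187.] min [ 503. -246.   75.] med [ 514. -239.   80.] max [ 524. -231.   84.]
scene amber [225 189   6   7  37] [228. 192.] min [ 502. -158.   72.] med [ 511. -150.   75.] max [ 522. -143.   79.]
scene amber [183 193  20   9 103] [193. 197.] min [ 542. -257.   82.] med [ 556. -232.   85.] max [ 566. -208.   89.]
scene amber [218 198  20   7  78] [228. 202.] min [ 539. -161.   79.] med [ 551. -137.   82.] max [ 563. -114.   86.]
scene amber [333 205  19   5  62] [342. 207.] min [502. 138.  76.] med [511. 160.  80.] max [521. 184.  83.]
scene amber [256 210  21  17 242] [268. 219.] min [577. -41.  99.] med [611. -14. 112.] max [625.   3. 130.]
scene amber [298 216  20  16 201] [309. 224.] min [572.  62.  81.] med [596.  87.  94.] max [608. 103. 112.]
scene amber [180 219  21   8 141] [190. 223.] min [ 614. -245.   59.] med [ 625. -220.   64.] max [ 636. -196.   68.]
scene amber [219 221  21   9 111] [229. 225.] min [ 601. -141.   60.] med [ 614. -118.   64.] max [627. -95.  68.]
scene amber [336 226  20   6  93] [346. 229.] min [558. 153.  60.] m
[... 1477 characters left out ...]
  92. 148.] max [590.  97. 156.]
side black [278 227  16  18 221] [286. 235.] min [428. 141.  63.] med [443. 155.  81.] max [458. 162.  90.]
side black [303 320  17  10  79] [312. 324.] min [351. 318.  44.] med [364. 326.  47.] max [376. 330.  49.]
side white [281 132  25   6  70] [292. 135.] min [ 489. -399.   22.] med [ 534. -395.   32.] max [ 558. -380.   39.]
side white [ 178  147   90  141 3739] [216. 247.] min [ 477. -229.    2.] med [615. 183.   6.] max [707. 252.  28.]
side white [167 178  32  17 423] [183. 186.] min [725. -90.  14.] med [761. -51.  16.] max [797. -15.  18.]
side white [247 182  28  51 967] [262. 206.] min [ 497. -128.    3.] med [538. -23.   5.] max [573.  67.  28.]
```

View pics/scene_crop.png

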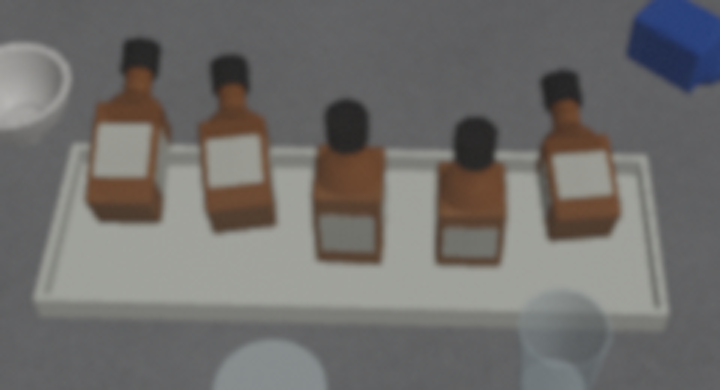

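View pics/side_crop.png

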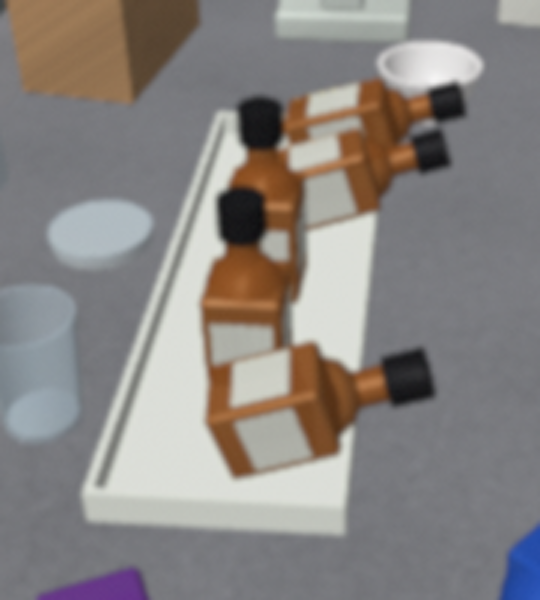

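```bash
cat > fit.py <<'E'
from h import *
from scipy.optimize import least_squares
def sdf(p,body):  # p in bottle frame
    x,y,z=p.T; r=np.hypot(x,y)
    def box(dx,dy,dz):
        q=np.stack([dx,dy,dz],1);return np.linalg.norm(np.maximum(q,0),axis=1)+np.minimum(q.max(1),0)
    def cyl(R,a,b):
        q=np.stack([r-R,abs(z-(a+b)/2)-(b-a)/2],1);return np.linalg.norm(np.maximum(q,0),axis=1)+np.minimum(q.max(1),0)
    d=[box(abs(x)-30,abs(y)-30,abs(z-body/2)-body/2),cyl(13,body,body+40),cyl(18,body+40,body+70)]
    t=np.clip((z-body)/18,0,1);rr=30-17*t
    c=np.where((z>=body)&(z<=body+18),(r-rr)*0.73,1e3); d.append(c)
    return np.min(d,0)
def T(par):
    xf,yf,yaw,pit=par  # pit: axis elevation; axis points to robot; yaw: horizontal dir from cap to base
    h=np.array([np.cos(yaw),np.sin(yaw),0]);e=np.array([0,0,1.])
    a=-np.cos(pit)*h+np.sin(pit)*e; n=np.sin(pit)*h+np.cos(pit)*e # n: from front face to back face
    R=np.stack([n,np.cross(a,n),a],1); o=np.array([xf,yf,4])+30*n
    return R,o
def fit(pts,par0,body):
    f=lambda p:(lambda R,o:sdf((pts-o)@R,body))(*T(p))
    s=least_squares(f,par0,loss="soft_l1",f_scale=2,x_scale=[10,10,.1,.1])
    return s.x,np.sqrt(np.mean(np.minimum(abs(f(s.x)),10)**2)),len(pts)
def getclouds(prefix):
    out={}
    for n in ["scene","side"]:
        z=np.load(prefix%n);im=z["im"];d=z["d"];P=cloud(d,arm.camera_params(n))
        out[n]=(im,d,P)
    return out
E
python3 - <<'E'
from fit import *
C=getclouds("%s0.npz")
B={"tall":((620,-222,.12,.3),98),"middle":((610,-118,.22,.3),89),"short":((560,175,.2,.3),80)}
for k,(p0,b) in B.items():
  for use in (["scene"],["side"],["scene","side"]):
    pts=[]
    for n in use:
        im,d,P=C[n]; P=P[d>0].reshape(-1,3); I=im[d>0].astype(int)
        R,o=T(p0); q=(P-o)@R
        c=(abs(sdf(q,b))<14)&(P[:,2]>32); pts.append(P[c])
    x,e,m=fit(np.vstack(pts),p0,b)
    R,o=T(x); L=b+70
    cor=o+R@np.array([-18,0,L]); top=o+R@np.array([18,0,L])
    print(k,use,x.round(3),"rms",round(e,2),m,"cap low corner",cor.round(1),"up",top.round(1))
im,d,P=C["side"];w=(im.min(2)>150)&(d>0)&(P[...,2]>20)&(P[...,2]<32)&(abs(P[...,1])<300)&(P[...,0]>450)&(P[...,0]<720)
q=P[w];print(len(q));r=cv2.minAreaRect(q[:,:2].astype(np.float32));print(r)
print(cv2.boxPoints(r))
E
```

```text
tall ['scene'] [ 6.20539e+02 -2.23115e+02  1.68000e-01  2.87000e-01] rms 1.63 1206 cap low corner [ 465.  -249.5   63. ] up [ 475.  -247.8   97.5]
tall ['side'] [ 6.19095e+02 -2.24006e+02  1.70000e-01  3.12000e-01] rms 1.61 888 cap low corner [ 465.2 -250.4   67. ] up [ 476.1 -248.5  101.3]
tall ['scene', 'side'] [ 6.20045e+02 -2.23624e+02  1.67000e-01  2.97000e-01] rms 1.73 2094 cap low corner [ 465.1 -249.7   64.6] up [ 475.5 -248.    99. ]
middle ['scene'] [ 6.09147e+02 -1.19755e+02  3.21000e-01  2.62000e-01] rms 1.72 1056 cap low corner [ 466.4 -167.2   56.8] up [ 475.2 -164.3   91.5]
middle ['side'] [ 6.07555e+02 -1.20318e+02  3.25000e-01  2.93000e-01] rms 1.66 994 cap low corner [ 466.6 -167.8   61.3] up [ 476.4 -164.5   95.8]
middle ['scene', 'side'] [ 6.08413e+02 -1.20134e+02  3.21000e-01  2.76000e-01] rms 1.82 2050 cap low corner [ 466.4 -167.4   58.9] up [ 475.7 -164.3   93.5]
short ['scene'] [5.62208e+02 1.76235e+02 2.83000e-01 2.62000e-01] rms 1.67 1052 cap low corner [426.1 136.6  54.4] up [435.  139.2  89.2]
short ['side'] [5.61078e+02 1.75481e+02 2.83000e-01 2.89000e-01] rms 1.24 1986 cap low corner [426.3 136.3  58.2] up [436.1 139.2  92.7]
short ['scene', 'side'] [5.61424e+02 1.75578e+02 2.80000e-01 2.79000e-01] rms 1.51 3038 cap low corner [426.  136.6  56.9] up [435.6 139.4  91.5]
1173
((630.1715087890625, -13.455047607421875), (243.1873016357422, 532.6961669921875), 9.249802589416504)
[[ 467.34637  229.88483]
 [ 552.9715  -295.88464]
 [ 792.99664 -256.79492]
 [ 707.3715   268.97455]]
```

Request:
{"op": "drive_tool", "data": {
  "steps": [
    [0,0,0,-6.94,0.02],
    [0,0,0,-6.94,0.02],
    [0,0,0,-6.94,0.02],
    [0,0,0,-6.94,0.02],
    [0,0,0,-6.94,0.02],
    [0.0034,0.0334,0,0,0.02],
    [0.0034,0.0334,0,0,0.02],
    [0.0034,0.0334,0,0,0.02],
    [0.0034,0.0334,0,0,0.02],
    [0.0034,0.0334,0,0,0.02],
    [0.0034,0.0334,0,0,0.02],
    [0.0034,0.0334,0,0,0.02],
    [0.0034,0.0334,0,0,0.02],
    [0.0034,0.0334,0,0,0.02],
    [0.0034,0.0334,0,0,0.02],
    [0.0034,0.0334,0,0,0.02],
    [0.0034,0.0334,0,0,0.02],
    [0.0034,0.0334,0,0,0.02],
    [0.0034,0.0334,0,0,0.02],
    [0.0034,0.0334,0,0,0.02]
  ]
}}

```text
clock: 2.1
position: [387.3, 123.6, 231.2]
ee_rot: [0.99, 0.14, -0.0, -0.0]
contact_force: [0.0, 0.4, -0.3]
gripper_width: 20.4
```

Request:
{"op": "drive_tool", "data": {
  "steps": [
    [0,-0.0018,0.02,0,0.02],
    [0,0,0.022,0,0.02],
    [0,0,0.022,0,0.02],
    [0,0,0.022,0,0.02],
    [0,0,0.022,0,0.02],
    [0,0,0.022,0,0.02],
    [0,0,0.022,0,0.02],
    [0,0,0.022,0,0.02],
    [0,0,0.022,0,0.02],
    [0.005,0,0,0,0.02],
    [0.005,0,0,0,0.02],
    [0.005,0,0,0,0.02],
    [0.005,0,0,0,0.02],
    [0.002,0,0,0,0.02],
    [0.002,0,0,0,0.02]
  ]
}}

```text
clock: 3.6
position: [410.2, 133.6, 35.8]
ee_rot: [0.99, 0.14, 0.0, -0.0]
contact_force: [-0.3, -0.1, -0.5]
gripper_width: 19.7
```

Run:
```python
from h import *
im,d=arm.get_image("side"); cv2.imwrite("pics/side1.png",cv2.resize(im[110:330,150:400],None,fx=3,fy=2.7)); s=arm.read_state();print(s["position"],s["contact_force"])
```

```text
[410.4606318  133.73533701  35.70493281] [ 0.05852638  1.08987898 -0.606302  ]
```

View pics/side1.png

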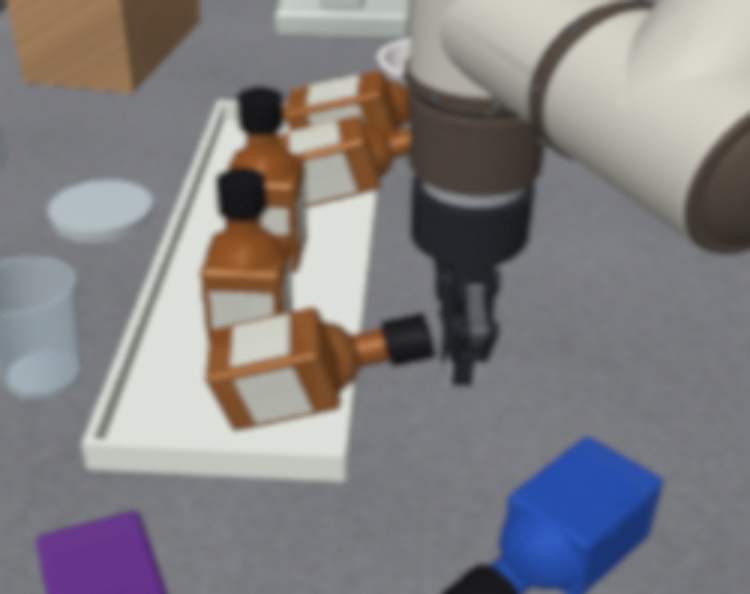

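Request:
{"op": "drive_tool", "data": {
  "steps": [
    [0.002,0,0,0,0.02],
    [0.002,0,0,0,0.02],
    [0.002,0,0,0,0.02]
  ]
}}

```text
clock: 3.95
position: [415.7, 135.1, 35.3]
ee_rot: [0.99, 0.14, -0.0, 0.0]
contact_force: [0.3, -0.1, -0.8]
gripper_width: 19.7
```

Request:
{"op": "drive_tool", "data": {
  "steps": [
    [0.001,0,0,0,0.02],
    [0.001,0,0,0,0.02]
  ]
}}

```text
clock: 4.15
position: [416.7, 135.1, 35.1]
ee_rot: [0.99, 0.14, -0.001, 0.0]
contact_force: [-2.3, -1.1, 0.4]
gripper_width: 19.8
```

Request:
{"op": "drive_tool", "data": {
  "steps": [
    [0.001,0,0,0,0.02],
    [0.001,0,0,0,0.02]
  ]
}}

```text
clock: 4.35
position: [418.6, 135.6, 35.0]
ee_rot: [0.99, 0.14, -0.001, 0.0]
contact_force: [-2.8, -1.2, 0.7]
gripper_width: 20.2
```

Request:
{"op": "drive_tool", "data": {
  "steps": [
    [0.0015,0,-0.0028,0,0.02],
    [0.0013,0,-0.0028,0,0.02],
    [0.0013,0,-0.0028,0,0.02],
    [0.0013,0,-0.0028,0,0.02],
    [0.0013,0,-0.0028,0,0.02]
  ]
}}

```text
clock: 4.85
position: [426.0, 138.1, 49.7]
ee_rot: [0.99, 0.14, 0.0, -0.0]
contact_force: [-2.3, -1.1, 0.8]
gripper_width: 20.0
```

```bash
cat > look.py <<'E'
import sys
from fit import *
k=sys.argv[1]
for n in ["side","scene"]:
    im,d=arm.get_image(n);np.savez(f"{n}{k}.npz",im=im,d=d)
    c=im[110:330,150:400] if n=="side" else im[150:290,150:390]
    cv2.imwrite(f"pics/{n}{k}.png",cv2.resize(c,None,fx=2.6,fy=2.6))
s=arm.read_state();print(s["clock"],s["position"].round(1),s["contact_force"].round(1))
E
python3 look.py 2
```

```text
4.95 [426.3 138.4  49.8] [-2.  -1.9 -0.2]
```

View pics/side2.png

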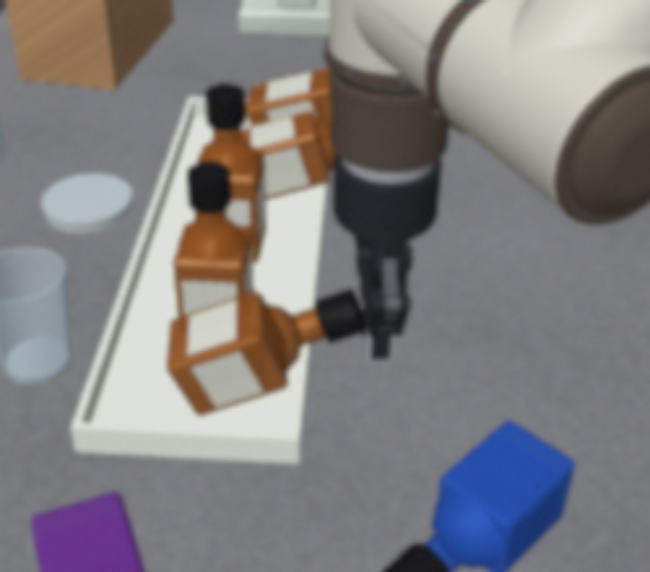

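```bash
cat > pose.py <<'E'
import sys
from fit import *
k=sys.argv[1];b=float(sys.argv[2]);p0=[float(v) for v in sys.argv[3:7]]
C=getclouds("%s"+k+".npz")
for it in range(3):
    pts=[]
    for n in C:
        im,d,P=C[n]; P=P[d>0].reshape(-1,3); I=im[d>0].astype(int)
        R,o=T(p0); q=(P-o)@R; col=(I[:,2]>I[:,0]+40)|(I.min(1)>90)
        c=(abs(sdf(q,b))<12)&(P[:,2]>32)&col; pts.append(P[c])
    p0,e,m=fit(np.vstack(pts),p0,b)
R,o=T(p0);print(p0.round(3),"rms",round(e,2),m,"low corner",(o+R@np.array([-18,0,b+70])).round(1),"tilt deg",np.degrees(p0[3]).round(1))
E
python3 pose.py 2 80 563 176 .28 .35
```

```text
[5.63763e+02 1.77047e+02 2.82000e-01 3.88000e-01] rms 1.52 2489 low corner [434.8 139.6  71.8] tilt deg 22.2
```

Request:
{"op": "drive_tool", "data": {
  "steps": [
    [0.0026,0,-0.0046,0,0.02],
    [0.0027,0,-0.00455,0,0.02],
    [0.0029,0,-0.00445,0,0.02],
    [0.003,0,-0.00435,0,0.02],
    [0.0032,0,-0.00425,0,0.02],
    [0.0033,0,-0.00415,0,0.02],
    [0.0035,0,-0.004,0,0.02],
    [0.0036,0,-0.0039,0,0.02],
    [0.0037,0,-0.00375,0,0.02],
    [0.0038,0,-0.00365,0,0.02]
  ]
}}

```text
clock: 5.95
position: [457.6, 147.4, 91.4]
ee_rot: [0.99, 0.14, 0.001, -0.0]
contact_force: [-0.6, -1.0, 1.5]
gripper_width: 20.0
```

```bash
python3 look.py 3; python3 pose.py 3 80 564 177 .28 .72
```

```text
6.05 [458.2 147.7  91.6] [-0.2 -0.3  0.8]
[5.64199e+02 1.77220e+02 2.77000e-01 7.47000e-01] rms 1.51 2606 low corner [466.2 149.3 114.7] tilt deg 42.8
```

View pics/side3.png

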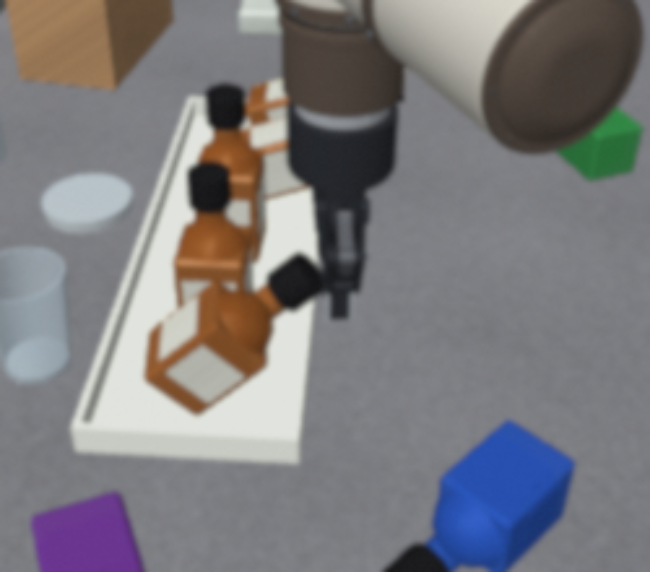

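Request:
{"op": "drive_tool", "data": {
  "steps": [
    [0.004,0,-0.0035,0,0.02],
    [0.0041,0,-0.00335,0,0.02],
    [0.0042,0,-0.0032,0,0.02],
    [0.0043,0,-0.0031,0,0.02],
    [0.0044,0,-0.0029,0,0.02],
    [0.0045,0,-0.0028,0,0.02],
    [0.0046,0,-0.0026,0,0.02],
    [0.0047,0,-0.00245,0,0.02],
    [0.0047,0,-0.0023,0,0.02],
    [0.0048,0,-0.0021,0,0.02]
  ]
}}

```text
clock: 7.05
position: [499.9, 159.5, 119.4]
ee_rot: [0.99, 0.14, 0.0, 0.0]
contact_force: [-0.1, 1.5, -0.1]
gripper_width: 19.6
```

```bash
python3 look.py 4; python3 pose.py 4 80 564 177 .28 1.1
```

```text
7.15 [500.3 159.7 119.6] [ 0.4  0.2 -0.4]
[5.75111e+02 1.80632e+02 2.87000e-01 1.24000e+00] rms 3.34 1925 low corner [539.2 170.1 149.8] tilt deg 71.0
```

View pics/side4.png

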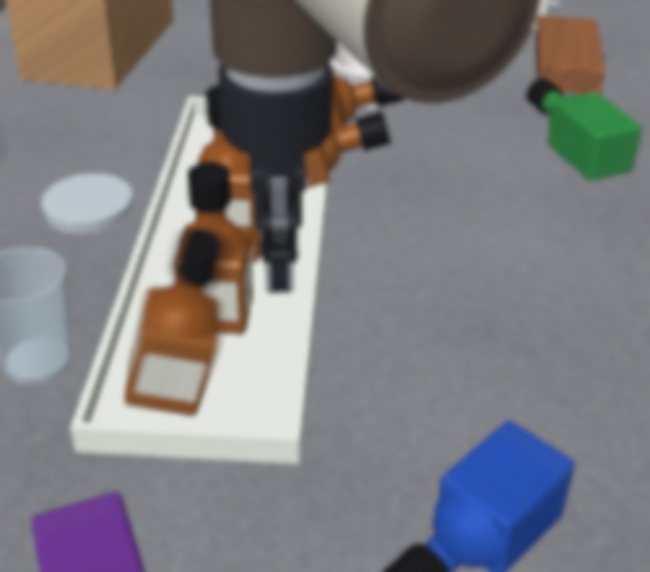

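```bash
python3 pose.py 4 80 564 177 .28 1.5;python3 pose.py 4 80 550 177 .28 1.57
```

```text
[5.75133e+02 1.80643e+02 2.86000e-01 1.24200e+00] rms 3.41 1932 low corner [539.6 170.2 149.8] tilt deg 71.2
[5.75213e+02 1.80666e+02 2.86000e-01 1.23900e+00] rms 3.38 1931 low corner [539.2 170.1 149.7] tilt deg 71.0
```

```bash
python3 look.py 5; python3 pose.py 5 80 564 177 .28 1.5
```

```text
7.25 [499.4 159.3 119.1] [-1.5 -0.4  0.8]
[5.76398e+02 1.80967e+02 2.94000e-01 1.51700e+00] rms 2.95 1816 low corner [580.2 182.1 154.4] tilt deg 86.9
```

View pics/side5.png

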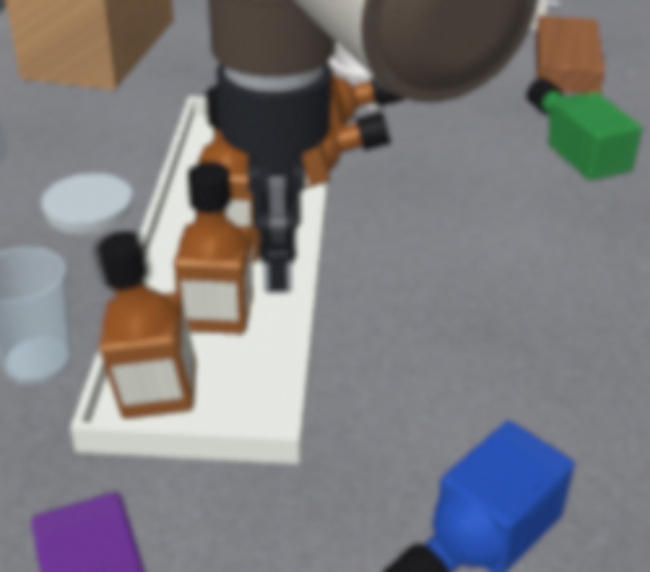

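```bash
python3 look.py 6; python3 pose.py 6 80 564 177 .28 1.5
```

```text
7.35 [499.2 159.2 119.1] [-0.3  0.2  0.8]
[5.63715e+02 1.77273e+02 2.82000e-01 1.56500e+00] rms 2.18 1992 low corner [574.4 180.4 154.1] tilt deg 89.7
```

View pics/side6.png

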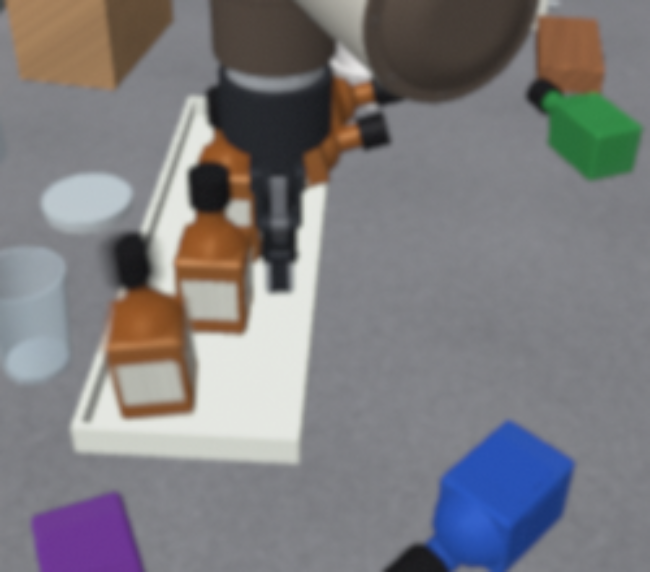

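View pics/scene6.png

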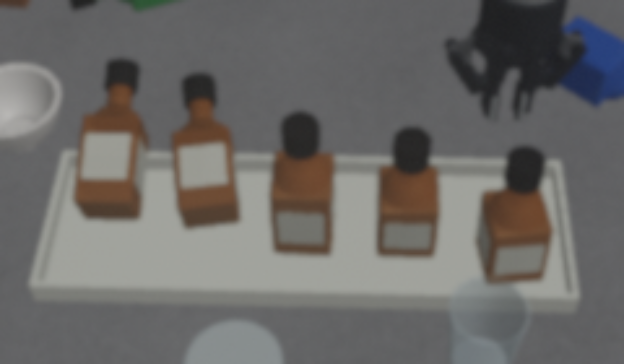

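Request:
{"op": "drive_tool", "data": {
  "steps": [
    [-0.0225,0,-0.028,0,0.01],
    [-0.0225,0,-0.028,0,0.01],
    [-0.0225,0,-0.028,0,0.01],
    [-0.0225,0,-0.028,0,0.01],
    [0,0,0,6.5,0.01],
    [-0.0041,0.0298,0,0,0.01],
    [-0.0041,0.0298,0,0,0.01],
    [-0.0041,0.0298,0,0,0.01],
    [-0.0041,0.0298,0,0,0.01],
    [-0.0041,0.0298,0,0,0.01],
    [-0.0041,0.0298,0,0,0.01],
    [-0.0041,0.0298,0,0,0.01],
    [-0.0041,0.0298,0,0,0.01],
    [-0.0041,0.0298,0,0,0.01],
    [-0.0041,0.0298,0,0,0.01],
    [-0.0041,0.0298,0,0,0.01],
    [-0.0041,0.0298,0,0,0.01],
    [-0.0041,0.0298,0,0,0.01],
    [0,0,0,0,0.01]
  ]
}}

```text
clock: 9.25
position: [424.7, -258.8, 230.8]
ee_rot: [0.997, 0.082, -0.0, 0.0]
contact_force: [0.1, -0.4, 0.4]
gripper_width: 9.9
```

```bash
python3 look.py 7; python3 pose.py 7 80 564 177 .28 1.5; python3 pose.py 7 98 620 -223 .167 .3;python3 pose.py 7 89 608 -120 .32 .28; python3 -c "
from bench import arm
print(arm.read_state()['ee_rot'])"
```

```text
9.35 [ 424.4 -256.8  230.8] [-1.4 -0.5 -0.2]
[5.65252e+02 1.77733e+02 2.86000e-01 1.55800e+00] rms 1.37 1807 low corner [575.  180.6 154.1] tilt deg 89.3
[ 6.18803e+02 -2.23645e+02  1.73000e-01  3.03000e-01] rms 1.75 1576 low corner [ 464.4 -250.6   65.6] tilt deg 17.4
[ 6.07786e+02 -1.20844e+02  3.13000e-01  2.80000e-01] rms 1.84 1558 low corner [ 465.6 -166.9   59.5] tilt deg 16.1
[ 9.96566660e-01  8.27924670e-02 -4.58369699e-04 -2.98252855e-04]
```

View pics/scene7.png

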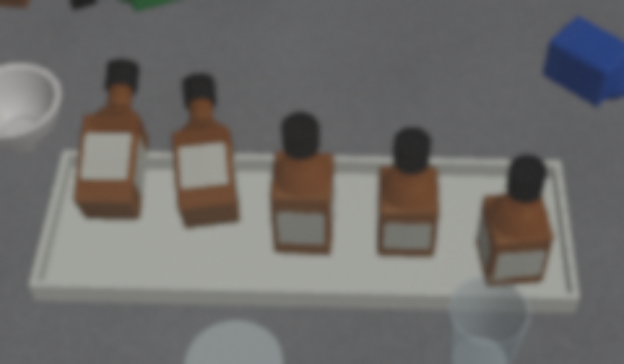

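Request:
{"op": "drive_tool", "data": {
  "steps": [
    [0,0,0.0208,0,0.01],
    [0,0,0.0208,0,0.01],
    [0,0,0.0208,0,0.01],
    [0,0,0.0208,0,0.01],
    [0,0,0.0208,0,0.01],
    [0,0,0.0208,0,0.01],
    [0,0,0.0208,0,0.01],
    [0,0,0.0208,0,0.01],
    [0,0,0.0208,0,0.01],
    [0.006,0,0,0,0.01],
    [0.006,0,0,0,0.01],
    [0.006,0,0,0,0.01],
    [0.004,0,0,0,0.01],
    [0.003,0,0,0,0.01],
    [0.002,0,0,0,0.01],
    [0.001,0,0,0,0.01]
  ]
}}

```text
clock: 10.95
position: [452.8, -251.8, 44.3]
ee_rot: [0.996, 0.084, 0.0, 0.0]
contact_force: [-0.4, -0.2, -0.3]
gripper_width: 10.2
```

Request:
{"op": "drive_tool", "data": {
  "steps": [
    [0.001,0,0,0,0.01],
    [0.001,0,0,0,0.01],
    [0.001,0,0,0,0.01]
  ]
}}

```text
clock: 11.25
position: [454.6, -251.3, 43.9]
ee_rot: [0.997, 0.083, -0.001, -0.0]
contact_force: [-2.0, -0.1, 1.0]
gripper_width: 9.9
```

Request:
{"op": "drive_tool", "data": {
  "steps": [
    [0.0018,0,-0.0031,0,0.01],
    [0.0014,0,-0.0031,0,0.01],
    [0.0014,0,-0.0031,0,0.01],
    [0.0014,0,-0.0031,0,0.01],
    [0.0027,0,-0.0052,0,0.01],
    [0.0029,0,-0.00515,0,0.01],
    [0.0031,0,-0.00505,0,0.01],
    [0.0033,0,-0.00495,0,0.01],
    [0.0034,0,-0.0048,0,0.01],
    [0.0036,0,-0.0047,0,0.01],
    [0.0037,0,-0.0046,0,0.01],
    [0.0039,0,-0.00445,0,0.01],
    [0.004,0,-0.0043,0,0.01],
    [0.0042,0,-0.0042,0,0.01]
  ]
}}

```text
clock: 12.65
position: [496.6, -244.5, 104.4]
ee_rot: [0.996, 0.084, 0.0, 0.0]
contact_force: [-1.8, -1.4, 2.0]
gripper_width: 10.2
```

```bash
python3 look.py 8; python3 pose.py 8 98 620 -223 .167 .7
```

```text
12.75 [ 497.5 -244.6  104.7] [-1.6 -0.6  1.6]
[ 6.20412e+02 -2.23815e+02  1.63000e-01  7.48000e-01] rms 1.8 1862 low corner [ 506.9 -242.5  127. ] tilt deg 42.8
```

View pics/scene8.png

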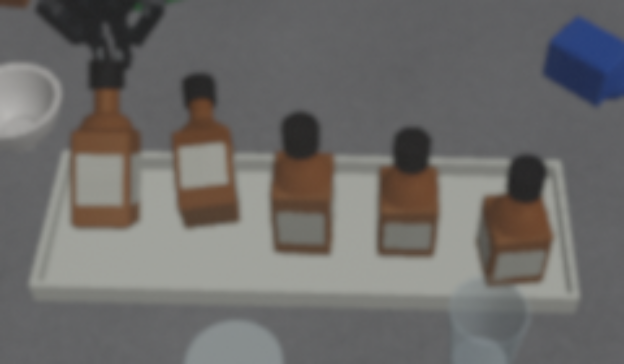

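Request:
{"op": "drive_tool", "data": {
  "steps": [
    [0.0044,0,-0.004,0,0.01],
    [0.0045,0,-0.00385,0,0.01],
    [0.0047,0,-0.0037,0,0.01],
    [0.0048,0,-0.00355,0,0.01],
    [0.0049,0,-0.0034,0,0.01],
    [0.005,0,-0.0032,0,0.01],
    [0.0028,0,-0.00175,0,0.01],
    [0.0029,0,-0.0017,0,0.01],
    [0.0015,0,-0.0008,0,0.01],
    [0.0015,0,-0.0008,0,0.01],
    [0.0015,0,-0.0008,0,0.01],
    [0.0015,0,-0.0007,0,0.01],
    [0.0015,0,-0.0007,0,0.01],
    [0.0015,0,-0.0007,0,0.01]
  ]
}}

```text
clock: 14.15
position: [538.3, -237.4, 133.6]
ee_rot: [0.997, 0.084, -0.0, -0.0]
contact_force: [-0.1, 1.0, -0.5]
gripper_width: 9.9
```

```bash
python3 look.py 9; python3 pose.py 9 98 620 -223 .167 1.05
```

```text
14.25 [ 538.5 -237.4  133.7] [-0.3 -0.1 -0.6]
[ 6.20814e+02 -2.23360e+02  1.62000e-01  1.05100e+00] rms 1.9 1726 low corner [ 548.7 -235.1  155.7] tilt deg 60.2
```

Request:
{"op": "drive_tool", "data": {
  "steps": [
    [0.001,0,-0.0005,0,0.01],
    [0.001,0,-0.0005,0,0.01],
    [0.001,0,-0.0005,0,0.01],
    [0.001,0,-0.0005,0,0.01],
    [0.001,0,-0.0004,0,0.01],
    [0.001,0,-0.0004,0,0.01],
    [0.001,0,-0.0004,0,0.01],
    [0.001,0,-0.0004,0,0.01],
    [0.001,0,-0.0004,0,0.01],
    [0.001,0,-0.0004,0,0.01],
    [0.001,0,-0.0004,0,0.01],
    [0.001,0,-0.0004,0,0.01],
    [0.001,0,-0.0004,0,0.01],
    [0.001,0,-0.0004,0,0.01]
  ]
}}

```text
clock: 15.65
position: [552.1, -235.0, 139.6]
ee_rot: [0.996, 0.084, 0.0, 0.0]
contact_force: [0.4, -0.0, 0.2]
gripper_width: 10.1
```

```bash
python3 look.py 10; python3 pose.py 10 98 620 -223 .167 1.12
```

```text
15.75 [ 552.2 -235.   139.6] [-0.2  1.   0.3]
[ 6.23565e+02 -2.22862e+02  1.69000e-01  1.52700e+00] rms 1.83 733 low corner [ 628.1 -222.1  172.4] tilt deg 87.5
```

View pics/scene10.png

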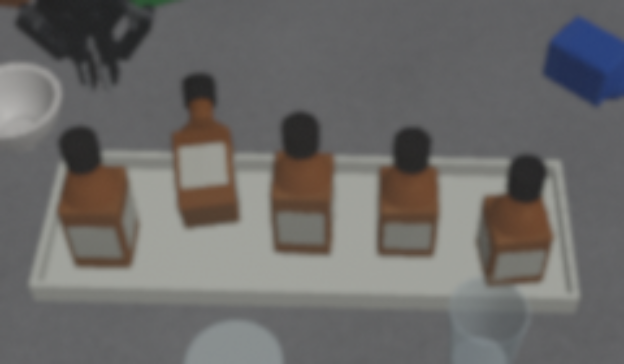

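Request:
{"op": "drive_tool", "data": {
  "steps": [
    [-0.025,0,-0.023,0,0.01],
    [-0.025,0,-0.023,0,0.01],
    [-0.025,0,-0.023,0,0.01],
    [-0.025,0,-0.023,0,0.01],
    [0,0,0,-4.3,0.01],
    [0,0,0,-4.3,0.01],
    [-0.0007,-0.019,0,0,0.01],
    [-0.0007,-0.019,0,0,0.01],
    [-0.0007,-0.019,0,0,0.01],
    [-0.0007,-0.019,0,0,0.01],
    [0,0,0,0,0.01]
  ]
}}

```text
clock: 16.85
position: [426.2, -179.2, 231.8]
ee_rot: [0.987, 0.159, 0.0, -0.0]
contact_force: [1.0, 0.1, 0.1]
gripper_width: 10.0
```

```bash
python3 look.py 11; python3 pose.py 11 98 622 -223 .167 1.52;python3 pose.py 11 89 608 -120 .32 .28; python3 -c "
from bench import arm
import numpy as np
q=arm.read_state()['ee_rot'];print(2*np.arctan2(q[1],q[0]))"
```

```text
16.95 [ 427.2 -180.4  231.9] [ 0.3 -0.3  0.2]
[ 6.21625e+02 -2.23192e+02  1.77000e-01  1.56200e+00] rms 1.61 1181 low corner [ 631.9 -221.4  172.1] tilt deg 89.5
[ 6.08290e+02 -1.20901e+02  3.09000e-01  2.80000e-01] rms 1.87 1553 low corner [ 465.9 -166.4   59.5] tilt deg 16.1
0.31844461832759086
```

Request:
{"op": "drive_tool", "data": {
  "steps": [
    [0,-0.0007,0.0213,0,0.01],
    [0,0,0.0213,0,0.01],
    [0,0,0.0213,0,0.01],
    [0,0,0.0213,0,0.01],
    [0,0,0.0213,0,0.01],
    [0,0,0.0213,0,0.01],
    [0,0,0.0213,0,0.01],
    [0,0,0.0213,0,0.01],
    [0,0,0.0213,0,0.01],
    [0.006,0,0,0,0.01],
    [0.006,0,0,0,0.01],
    [0.006,0,0,0,0.01],
    [0.004,0,0,0,0.01],
    [0.003,0,0,0,0.01],
    [0.002,0,0,0,0.01],
    [0.001,0,0,0,0.01],
    [0.001,0,0,0,0.01],
    [0.001,0,0,0,0.01]
  ]
}}

```text
clock: 18.75
position: [455.2, -170.3, 39.8]
ee_rot: [0.987, 0.158, -0.0, -0.0]
contact_force: [0.6, 0.0, -0.7]
gripper_width: 9.8
```

Request:
{"op": "drive_tool", "data": {
  "steps": [
    [0.001,0,0,0,0.01],
    [0.001,0,0,0,0.01]
  ]
}}

```text
clock: 18.95
position: [456.4, -169.8, 39.6]
ee_rot: [0.987, 0.158, -0.001, -0.0]
contact_force: [-0.9, 0.2, 0.4]
gripper_width: 9.8
```

Request:
{"op": "drive_tool", "data": {
  "steps": [
    [0.0022,0,-0.003,0,0.01],
    [0.0015,0,-0.003,0,0.01],
    [0.0014,0,-0.003,0,0.01],
    [0.0013,0,-0.003,0,0.01],
    [0.0025,0,-0.005,0,0.01],
    [0.0027,0,-0.00495,0,0.01],
    [0.0029,0,-0.00485,0,0.01],
    [0.0031,0,-0.00475,0,0.01],
    [0.0032,0,-0.00465,0,0.01],
    [0.0034,0,-0.0045,0,0.01],
    [0.0035,0,-0.0044,0,0.01],
    [0.0037,0,-0.0043,0,0.01],
    [0.0038,0,-0.00415,0,0.01],
    [0.004,0,-0.004,0,0.01]
  ]
}}

```text
clock: 20.35
position: [494.9, -157.4, 97.9]
ee_rot: [0.987, 0.158, 0.0, 0.0]
contact_force: [-2.6, -0.6, 2.2]
gripper_width: 9.9
```

```bash
python3 look.py 12; python3 pose.py 12 89 608 -120 .32 .7
```

```text
20.45 [ 496.1 -157.3   98.2] [-1.5 -0.6  1.2]
[ 6.09803e+02 -1.18764e+02  3.22000e-01  7.27000e-01] rms 1.84 1641 low corner [ 504.7 -153.9  118.7] tilt deg 41.7
```

View pics/scene12.png

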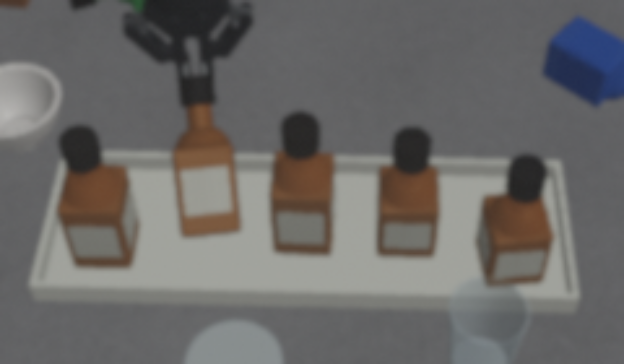

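Request:
{"op": "drive_tool", "data": {
  "steps": [
    [0.0041,0,-0.0039,0,0.01],
    [0.0042,0,-0.00375,0,0.01],
    [0.0043,0,-0.0036,0,0.01],
    [0.0045,0,-0.00345,0,0.01],
    [0.0046,0,-0.0033,0,0.01],
    [0.0046,0,-0.0031,0,0.01],
    [0.0027,0,-0.0017,0,0.01],
    [0.0027,0,-0.00165,0,0.01],
    [0.0014,0,-0.0008,0,0.01],
    [0.0014,0,-0.0008,0,0.01],
    [0.0014,0,-0.0008,0,0.01],
    [0.0014,0,-0.0007,0,0.01],
    [0.0014,0,-0.0007,0,0.01],
    [0.0014,0,-0.0007,0,0.01]
  ]
}}

```text
clock: 21.85
position: [532.6, -144.9, 126.4]
ee_rot: [0.987, 0.158, -0.0, 0.0]
contact_force: [-1.0, 0.2, -0.0]
gripper_width: 10.0
```

Request:
{"op": "drive_tool", "data": {
  "steps": [
    [0.001,0,-0.0005,0,0.01],
    [0.001,0,-0.0005,0,0.01],
    [0.001,0,-0.0005,0,0.01],
    [0.001,0,-0.0005,0,0.01],
    [0.001,0,-0.0004,0,0.01],
    [0.001,0,-0.0004,0,0.01],
    [0.001,0,-0.0004,0,0.01],
    [0.001,0,-0.0004,0,0.01],
    [0.001,0,-0.0004,0,0.01],
    [0.001,0,-0.0004,0,0.01],
    [0.001,0,-0.0004,0,0.01],
    [0.001,0,-0.0004,0,0.01],
    [0.001,0,-0.0004,0,0.01],
    [0.001,0,-0.0004,0,0.01]
  ]
}}

```text
clock: 23.25
position: [545.9, -140.6, 132.3]
ee_rot: [0.987, 0.158, -0.0, -0.0]
contact_force: [-0.5, -0.3, 0.1]
gripper_width: 10.2
```

```bash
python3 look.py 13; python3 pose.py 13 89 608 -120 .32 1.5
```

```text
23.35 [ 546.  -140.6  132.4] [0.1 0.8 0.2]
[ 6.11164e+02 -1.17969e+02  3.24000e-01  1.56800e+00] rms 1.44 853 low corner [ 622.1 -114.3  163. ] tilt deg 89.8
```

View pics/scene13.png

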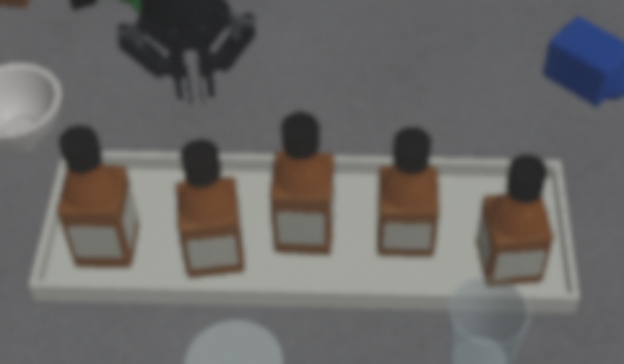

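All five are upright. I'll retract, do a final check, then hand in.

Request:
{"op": "drive_tool", "data": {
  "steps": [
    [-0.025,0,-0.02,0,0.01],
    [-0.025,0,-0.02,0,0.01],
    [-0.025,0,-0.02,0,0.01],
    [-0.025,0,-0.02,0,0.01],
    [0,0,0,0,0.01],
    [0,0,0,0,0.01],
    [0,0,0,0,0.01],
    [0,0,0,0,0.01],
    [0,0,0,0,0.01]
  ]
}}

```text
clock: 24.25
position: [451.0, -171.6, 211.4]
ee_rot: [0.987, 0.158, -0.001, -0.0]
contact_force: [0.3, 0.2, 0.5]
gripper_width: 9.9
```

```bash
python3 look.py 14; python3 pose.py 14 80 564 177 .28 1.55; python3 pose.py 14 98 622 -223 .167 1.55;python3 pose.py 14 89 611 -118 .32 1.56; echo standing before/after; for k in 0 14; do python3 pose.py $k 98 580 -20 .16 1.57;python3 pose.py $k 80 562 76 .16 1.57;done
python3 - <<'E'
from h import *
import numpy as np
a=np.load("scene0.npz")["im"].astype(int);b=np.load("scene14.npz")["im"].astype(int)
d=abs(a-b).max(2);print("dish/beaker/mortar diff",d[270:310,215:265].max(),d[280:300,318:358].max(),d[172:205,132:174].max())
E
```

```text
24.35 [ 451.  -171.7  211.7] [ 0.1  0.4 -0.6]
[5.65427e+02 1.77567e+02 2.93000e-01 1.55800e+00] rms 1.38 1813 low corner [575.1 180.5 154.1] tilt deg 89.3
[ 6.21504e+02 -2.23267e+02  1.77000e-01  1.56300e+00] rms 1.58 1087 low corner [ 632.  -221.4  172.1] tilt deg 89.5
[ 6.11252e+02 -1.17910e+02  3.20000e-01  1.56700e+00] rms 1.46 865 low corner [ 622.  -114.3  163. ] tilt deg 89.8
standing before/after
[ 5.67722e+02 -2.79580e+01  1.31000e-01  1.55800e+00] rms 1.48 1144 low corner [577.5 -26.7 172.1] tilt deg 89.3
[5.50962e+02 7.37150e+01 1.59000e-01 1.55700e+00] rms 1.43 1520 low corner [560.8  75.3 154.2] tilt deg 89.2
[ 5.67712e+02 -2.80250e+01  1.33000e-01  1.55800e+00] rms 1.55 1184 low corner [577.5 -26.7 172.1] tilt deg 89.3
[5.51144e+02 7.36940e+01 1.57000e-01 1.55400e+00] rms 1.46 1548 low corner [560.6  75.2 154.2] tilt deg 89.1
dish/beaker/mortar diff 5 4 46
```

View pics/side14.png

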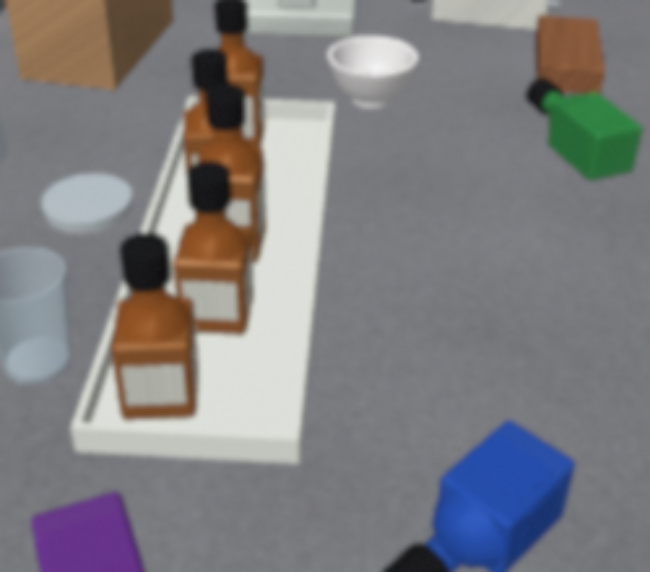

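Run:
```python
from h import *
a=cv2.cvtColor(np.load("scene0.npz")["im"],6);b=cv2.cvtColor(np.load("scene14.npz")["im"],6)
s=(slice(168,208),slice(128,172));d=cv2.absdiff(a[s],b[s]);print((d>15).sum(),np.argwhere(d>15)[:6].tolist(),cv2.phaseCorrelate(np.float32(a[s]),np.float32(b[s])))
print(arm.job_done())
```

```text
0 [] ((0.48328332144089003, 0.029556116074914485), 0.9667724990844726)
the job is handed in; nothing more can be done
None
```

All five bottles now stand upright in the lane, and I handed the job in at about 24 s of the 64 s allowed. I pushed the lower edge of each cap with the fingertips in a rising arc until the bottle tipped upright. I raised short, then tall, then middle, and never closed the gripper on the glass.

**Final checks**
- **Raised bottles:** the fitted tilts were short 89.3°, tall 89.5° and middle 89.8°, where 90° is upright. Their feet ended about 2–4 mm from where they started.
- **Standing bottles:** both fit to within 0.3 mm of their starting poses.
- **Dish and beaker:** the camera image is unchanged where they sit.
- **Contact:** the readings I saw during pushes stayed below about 4 N. The arm was clear of everything at hand-in.

**Checks that were less clean**
- **Short bottle:** I pushed its last stretch too fast, so it rocked once past vertical before settling. I slowed the ends of the other two, and neither rocked past vertical in the pictures I took.
- **Mortar:** this check was mixed. One colour comparison showed a large difference in a window that also touched the edge of the tall bottle's area. The grey-level comparison showed no changed pixels, but the image correlation suggested about half a pixel of shift. The arm was never near the mortar, so I take it as unmoved.

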